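# Tag the feed line, shut its valve and set it two turns open

### The arm

A 6-joint arm with a two-finger parallel gripper is mounted at the origin on a cart in front of the work surface, level with it; the furniture and walls round the work are solid. World frame = base frame: x ahead of the robot, y to its left, z up, the work surface at z = 0. Lengths are in m, angles in degrees, forces in N, time in s.
With the tool pointing down it reaches from about 0.325 to 0.9 m from the base axis. Payload 6.1 kg.
Tool frame: the origin (TCP) lies at the very end of the fingers, on their centre line; the grasp point (between the pads) lies 19 mm behind it; z points along the fingers, y is the direction in which the jaws open and shut (so a half turn about z gives the same grasp; the last joint's range is limited). The gripper opens to 85 mm and grips with 20 to 120 N. Pads are 22 mm wide; open, the fingers measure 114 mm over their backs; the gripper's body (76 mm by 85 mm) begins 54 mm behind the grasp point. The pads swing forward as they close: fully open they stand 13 mm farther back than shut.
Start: joints at [-75.178, 12.628, 87.462, -0, 79.91, -7.225], TCP at [0.235, -0.579, 0.231] pointing down, gripper open.
Joint ranges: [-170.65, 170.65], [-52.31, 119.04], [5.05, 147.46], [-71.25, 251.25], [11.57, 151.72], [-153.62, 153.62]. Speed limits (degrees/s): [147.25, 147.25, 172.46, 180, 180, 180].

### API

Orientations are given as a 3x3 rotation matrix whose columns are the frame's x, y, z axes.
In Python, from station import env, optics gives the robot as it stands.
- The arm moves only by the tool drive_tool, never from a script. Its argument "commands" is a list of rows, each a list of 7 numbers: the turn, a rotation vector about the tool's x, y, z in degrees, then the shift along the tool's x, y, z in m, then the closure, from 0 (fully open) to 1 (shut). In form: [[rx, ry, rz, tx, ty, tz, fingers], ...]. A call has 1 to 12 rows; each row is the pose to reach, as a shift and turn from the pose commanded when the call began, along the tool's axes at that moment; what a row does not reach only later rows make up. A row lasts 1/10 s, in which the tool goes at most 50 mm and 8.59 degrees, less where a joint would pass 70% of its speed; a pose out of reach is approached as far as the arm can. A call with a gripper value outside its range is refused whole. The fingers move at their own pace and stop on an object; "newtons" is the grip in N (left out, the last holds). Time passes only in rows, so rows that repeat a pose let the fingers close. It gives the time, the measured TCP pose, the force and the opening at its end, in the units of the state.
- env.get_obs(): the state, without advancing time (a new reading comes with each control period).
- optics.capture(name): name is "scene" or "top"; returns (picture, depth): 400x640x3 uint8, blue, green, red; 400x640 float32, m along the optical axis (not along the pixel's ray), 0 where there is no reading.
- optics.get_calibration(name): a dict with "camera_matrix" (3x3 intrinsics, pixels), "world_from_camera" (4x4, takes a point from camera to world coordinates). Camera axes: x right, y down, z forward; pixel columns grow to the right and rows downward; lengths in m; the calibration is good to about 2 mm. A picture is of the moment at which its call begins. get_calibration takes no time and is no camera call.
- env.job_done(): hands the job in, once; it reports no verdict.
The state is a dict: "t": time; "joint_positions": joint angles; "qvel": joint speeds; "tau": joint torques, N m; "tcp_pos": TCP position; "orientation": TCP orientation; "contact_force": force on the tool from outside, world axes, zero at the start; "torque": the same for the moment, N m; "opening": finger opening in m.
Only numpy, scipy, OpenCV 4.12 (cv2) and the standard library are available. Lean on these libraries where they do the work, as an engineer would, in place of code of your own. Each camera call takes 0.05 s, during which the arm holds its last target.

### The job

Hang the yellow saddle tag over the bare stretch of the steel pipe, astride it, and let go of it. Then turn the blue valve wheel clockwise by its crank handle until it is fully shut against its stop, back it off exactly two full turns from the stop, and finish while still gripping the crank handle there. Leave the bottle, beaker and dish where they stand.

Things in the scene. Friction and masses are not known exactly. Their poses are not given: they have to be found in the camera images.
- tag: loose yellow saddle tag with a red band, an upside-down U, 36 mm (x, over the legs) x 52 (y, along the channel) x 66 tall, 90 g; origin at its centre, half-way up. Channel 28 mm wide, open below, the lowest 20 mm flared outward 5 mm a side; bridge on top 6 mm thick. Starts standing on its legs on the worktop. Grip it across the legs' outer faces (along x), near the top.
- pipe_mid (a point): point on the axis of the fixed horizontal steel pipe (16 mm diameter, 90 mm above the worktop), at the middle of its bare stretch, 115 mm from the wheel's axis; the bare stretch reaches about 60 mm either way. y runs along the pipe away from the valve, x across it, z up. A tag hung on the pipe has its centre 19 mm below this axis.
- wheel_axis (a point): point on the upright axis of the fixed valve's blue handwheel (100 mm over the rim), at the height of the rim, 130 mm above the worktop. Fixed axes as those of pipe_mid. (Right of the bottle and beaker a tall machine stands from about x = 0.55 m on, y below -0.27 m: keep the arm clear of it.)
- handle: black round crank handle standing upright on the wheel's rim, 22 mm diameter, 50 mm tall; origin at its centre, 34 mm above the rim's plane and 45 mm from the wheel's axis. It spins freely on its own pin, so a gripper can hold it fast and carry it round the axis without turning itself.
- wheel (a joint): angle of the handwheel, rad: 0 = shut against its hard stop, growing as it opens, anticlockwise from above; 6.283 is one turn. At 0 the handle is on the -x side of wheel_axis. Starts partly open (under one turn), has room for just over three turns, stays where it is left; turning takes about 2 N at the handle.
- bottle: bystander: loose clear bottle with white content, 54 mm diameter, 114 mm tall, origin under its centre
- beaker: bystander: loose clear beaker, 62 mm diameter, 85 mm tall, origin under its centre
- dish: bystander: loose flat round dish with lid, 60 mm diameter, 15 mm tall, origin under its centre

How it is judged:
By the outcome, as a careful person would: the job done as asked, in the order asked, and still so for the second after the job is handed in, while the arm keeps its last pose, push and grip.
It also fails if it takes over 72 s, if anything falls off the work surface, if the arm or the gripper's body presses on something with over 40 N, if the wrist force passes 120 N, or if a joint passes its speed limit or range.

## Working session

There is one attempt and no reset: what is moved stays moved. The work goes in short steps, Python scripts to look and compute and a tool call to move; the robot and the scene stay as the last step left them, time stands still between calls to the robot, and variables do not carry over. Pictures are saved under pics/ and viewed, and the job is handed in when it is done.

Besides the shell and the picture viewer there is one more tool, called after "Call:" as name([rows], argument=value, ...), one row to a line, values as JSON. drive_tool: Moves the arm, as the interface text tells. Its arguments: {"type":"object","properties":{"commands":{"type":"array"},"newtons":{"type":"number"}},"required":["commands"]}

```bash
ls; mkdir -p pics
python3 - <<'E'
from station import env, optics
import cv2,numpy as np
np.set_printoptions(precision=4,suppress=True)
print(env.get_obs())
for n in ("scene","top"):
    c=optics.get_calibration(n);print(n,c["camera_matrix"],c["world_from_camera"])
    p,d=optics.capture(n);cv2.imwrite(f"pics/{n}0.png",p);np.save(f"pics/{n}0.npy",d)
E
```

```text
pics
{'t': 0.0, 'joint_positions': array([-75.1767,  12.6736,  87.526 ,  -0.0018,  79.9089,  -7.2255]), 'qvel': array([ 0.0252, -0.0116,  0.0866, -0.0401,  0.2088, -0.0865]), 'tau': array([  0.0017, -49.6894, -38.9396,  -0.0002,   0.0112,   0.    ]), 'tcp_pos': array([ 0.2345, -0.5787,  0.2302]), 'orientation': array([[ 0.9269,  0.3754, -0.0005],
       [ 0.3754, -0.9269,  0.0018],
       [ 0.0002, -0.0019, -1.    ]]), 'contact_force': array([-0.257 , -0.5694,  0.3881]), 'torque': array([ 0.0243, -0.029 ,  0.0056]), 'opening': 0.08518659153261912}
scene [[366.1362   0.     315.5428]
 [  0.     366.1362 196.357 ]
 [  0.       0.       1.    ]] [[-0.6817 -0.4245  0.5959 -0.2189]
 [-0.7313  0.4207 -0.5368  0.6643]
 [-0.0229 -0.8018 -0.5972  0.8209]
 [ 0.      0.      0.      1.    ]]
top [[462.8407   0.     313.0246]
 [  0.     462.8407 198.4059]
 [  0.       0.       1.    ]] [[-0.0245 -0.9964  0.0817  0.386 ]
 [-0.9997  0.0237 -0.01    0.0133]
 [ 0.008  -0.0819 -0.9966  1.5283]
 [ 0.      0.      0.      1.    ]]
```

View pics/scene0.png

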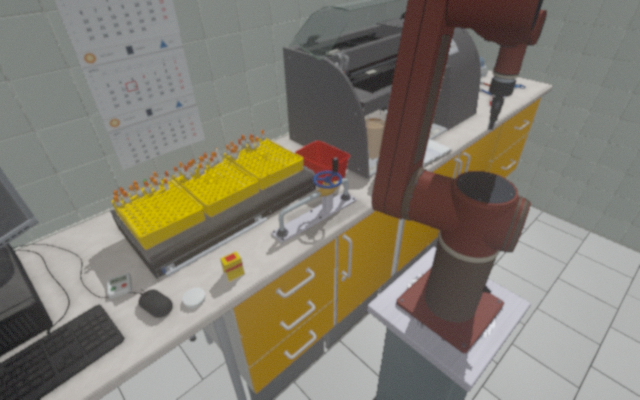

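View pics/top0.png

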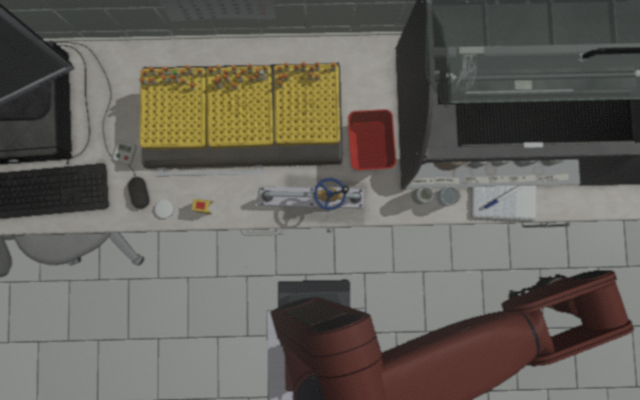

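The scene view shows the tag near (232,264), wheel (328,183) and dish (193,298). In the top view the tag is at (203,206), wheel (330,194), pipe from about 262 to 360 at row 195, dish (164,209), and bottle/beaker (425,197)/(449,197). Next I'll zoom in.

Run:
```python
import cv2
t=cv2.imread("pics/top0.png");s=cv2.imread("pics/scene0.png")
cv2.imwrite("pics/a1.png",cv2.resize(t[165:235,150:380],None,fx=3.4,fy=3.4,interpolation=cv2.INTER_CUBIC))
cv2.imwrite("pics/a2.png",cv2.resize(s[140:300,180:380],None,fx=3.7,fy=3.7,interpolation=cv2.INTER_CUBIC))
```

```text
(no output)
```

View pics/a1.png

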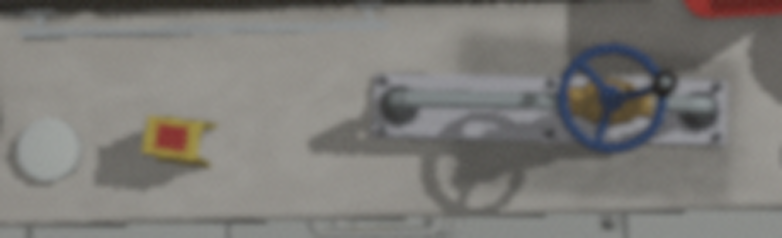

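View pics/a2.png

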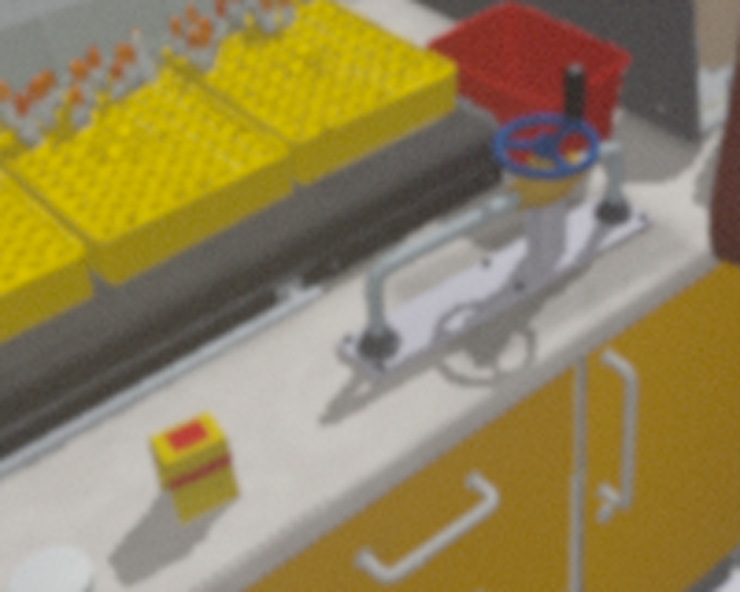

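```bash
cat > h.py <<'E'
from station import env, optics
import cv2,numpy as np
np.set_printoptions(precision=4,suppress=True)
def cloud(n,p=None,d=None):
    c=optics.get_calibration(n);K=c["camera_matrix"];T=c["world_from_camera"]
    v,u=np.mgrid[0:400,0:640]
    P=np.stack([(u-K[0,2])/K[0,0]*d,(v-K[1,2])/K[1,1]*d,d],-1)
    return P@T[:3,:3].T+T[:3,3]
def ray(n,u,v,z):
    c=optics.get_calibration(n);K=c["camera_matrix"];T=c["world_from_camera"]
    r=T[:3,:3]@np.array([(u-K[0,2])/K[0,0],(v-K[1,2])/K[1,1],1.]);o=T[:3,3]
    return o+r*(z-o[2])/r[2]
def proj(n,X):
    c=optics.get_calibration(n);K=c["camera_matrix"];T=c["world_from_camera"]
    q=K@(T[:3,:3].T@(np.array(X)-T[:3,3]));return q[:2]/q[2]
E
python3 - <<'E'
from h import *
for n,box in (("top",(185,225,185,220)),("scene",(215,250,245,290))):
    p=cv2.imread(f"pics/{n}0.png");d=np.load(f"pics/{n}0.npy");P=cloud(n,d=d)
    u0,u1,v0,v1=box
    hsv=cv2.cvtColor(p,cv2.COLOR_BGR2HSV)
    sat=(hsv[...,1]>130)&(hsv[...,2]>80);m=np.zeros_like(sat);m[v0:v1,u0:u1]=sat[v0:v1,u0:u1]
    Q=P[m&(d>0)];print(n,m.sum(),Q.min(0),Q.max(0),"table z",np.median(P[v0:v1,u0:u1][~sat[v0:v1,u0:u1]][:,2]))
    t=m&(abs(P[...,2]-.066)<.01)
    ys,xs=np.nonzero(t);W=np.array([ray(n,x,y,.066)[:2] for x,y in zip(xs,ys)])
    print("top",len(W),W.mean(0),cv2.minAreaRect((W*1000).astype(np.float32)))
    red=t&((hsv[...,0]<10)|(hsv[...,0]>172));ys,xs=np.nonzero(red)
    W=np.array([ray(n,x,y,.066)[:2] for x,y in zip(xs,ys)]);print("red",len(W),W.mean(0))
    # blue rim
    b=(hsv[...,0]>105)&(hsv[...,0]<130)&(hsv[...,1]>110)
    bb=np.zeros_like(b); 
    if n=="top": bb[170:215,308:355]=b[170:215,308:355]
    else: bb[165:200,308:348]=b[165:200,308:348]
    ys,xs=np.nonzero(bb);W=np.array([ray(n,x,y,.13)[:2] for x,y in zip(xs,ys)])
    print("blue",len(W),"z",np.median(P[bb][:,2]),cv2.minEnclosingCircle((W*1000).astype(np.float32)),W.min(0),W.max(0))
    # dark handle: high z
    hz=(P[...,2]>.145)&(P[...,2]<.22)&(d>0);k=np.zeros_like(hz);k[150:215,305:360]=hz[150:215,305:360]
    Q=P[k];print("handle",len(Q),np.median(Q,0),Q.min(0) if len(Q) else 0,Q.max(0) if len(Q) else 0)
    if n=="top":
        # pipe
        k=np.zeros_like(hz);k[185:205,262:318]=1
        k&=(P[...,2]>.08)&(P[...,2]<.115);Q=P[k];print("pipe",len(Q),np.median(Q,0));A=np.polyfit(Q[:,1],Q[:,0],1);print(A)
        for y in np.arange(-.05,.2,.02):
            s=Q[abs(Q[:,1]-y)<.01]
            if len(s):print(y,s[:,0].mean(),s[:,0].min(),s[:,0].max(),s[:,2].max(),len(s))
E
```

```text
top 140 [0.4739 0.3315 0.0596] [0.51   0.3791 0.0716] table z -0.0006308537326856767
top 140 [0.4917 0.3556] ((492.4412841796875, 355.9147644042969), (44.36252212524414, 32.78620529174805), 77.32147979736328)
red 47 [0.4933 0.3562]
blue 62 z 0.13395524665086744 ((515.0614013671875, -51.1745719909668), 45.475582122802734) [ 0.4701 -0.0916] [ 0.5589 -0.0069]
handle 50 [ 0.5206 -0.0943  0.1874] [ 0.5115 -0.1062  0.1463] [ 0.5302 -0.0864  0.1944]
pipe 248 [0.5189 0.0732 0.0955]
[0.0249 0.5172]
-0.010000000000000002 0.5182952632368346 0.5108407779818748 0.5239831490367285 0.09979649768818888 8
0.009999999999999995 0.5173518147336394 0.5106557269312085 0.5241658770319505 0.10276659986693093 30
0.03 0.5178492912066314 0.5109343417445326 0.5246600502234848 0.1051003370920025 34
0.05 0.518343210823757 0.5119304867290897 0.524912000302113 0.09955763319810074 30
0.06999999999999999 0.5188189778450987 0.5120697874238798 0.5258266780957066 0.10225660054882635 35
0.09000000000000001 0.5195623793114008 0.5133972927987288 0.5259518297889331 0.1039915415069661 29
0.11 0.5200272934753913 0.5135007329080277 0.5265215545902345 0.10281039694602012 34
0.13 0.5203686656099034 0.5140523811160802 0.5271235566723874 0.10223364741666097 30
0.15000000000000002 0.5211822083695784 0.5153852529843665 0.5275412982888389 0.09928333521496224 18
scene 405 [0.4702 0.3319 0.0018] [0.5149 0.3846 0.0681] table z -0.0011820756734901572
top 181 [0.4865 0.3597] ((486.69769287109375, 359.529052734375), (50.45359420776367, 40.468082427978516), 82.28298950195312)
red 35 [0.4935 0.3564]
blue 25 z 0.13367092631734945 ((513.2550659179688, -48.68378448486328), 46.33761978149414) [ 0.4699 -0.0926] [ 0.559  -0.0118]
handle 76 [ 0.5168 -0.0887  0.1711] [ 0.5095 -0.1028  0.1455] [ 0.5298 -0.0821  0.1895]
```

```bash
cat >> h.py <<'E'
from scipy.spatial.transform import Rotation as Ro
def Rd(psi):
    a=np.radians(psi);return np.array([[np.cos(a),np.sin(a),0],[np.sin(a),-np.cos(a),0],[0,0,-1]])
def go(pos,psi):
    o=env.get_obs();R=o["orientation"]
    rv=Ro.from_matrix(R.T@Rd(psi)).as_rotvec(degrees=True)
    print("t",o["t"],"tcp",o["tcp_pos"],"F",o["contact_force"],"open",o["opening"],"->",pos,psi,"rot",rv,"shift",R.T@(np.array(pos)-o["tcp_pos"]))
E
python3 - <<'E'
from h import *
d=np.load("pics/top0.npy");P=cloud("top",d=d)
for u,v in((425,197),(449,197)): print(P[v,u])
go([.4934,.3563,.15],81)
E
```

```text
[ 0.5045 -0.3656  0.0326]
[ 0.5042 -0.4498  0.0128]
t 0.1 tcp [ 0.2345 -0.5787  0.2303] F [ 0.3513 -0.8159  0.3831] open 0.085421630455651 -> [0.4934, 0.3563, 0.15] 81 rot [ -0.0871  -0.0642 -58.9527] shift [ 0.591  -0.7693  0.0818]
```

Call:
drive_tool([
  [0,0,-59,0.59,-0.77,0.03,0],
  [0,0,-59,0.59,-0.77,0.03,0],
  [0,0,-59,0.59,-0.77,0.03,0],
  [0,0,-59,0.59,-0.77,0.03,0],
  [0,0,-59,0.59,-0.77,0.03,0],
  [0,0,-59,0.59,-0.77,0.03,0],
  [0,0,-59,0.59,-0.77,0.03,0],
  [0,0,-59,0.59,-0.77,0.03,0],
  [0,0,-59,0.59,-0.77,0.03,0],
  [0,0,-59,0.59,-0.77,0.03,0],
  [0,0,-59,0.59,-0.77,0.03,0],
  [0,0,-59,0.59,-0.77,0.03,0],
], newtons=40)

```text
t: 1.3
tcp_pos: [0.3939, 0.0009, 0.2128]
orientation: [[0.156, 0.988, 0.001], [0.988, -0.156, -0.0], [-0.0, 0.001, -1.0]]
contact_force: [0.6, 0.2, 0.8]
opening: 0.0858
```

```bash
python3 -c "
from h import *
go([.4934,.3563,.15],81)"
```

```text
t 1.3 tcp [0.3939 0.0009 0.2128] F [0.6185 0.2255 0.8327] open 0.08581498969023764 -> [0.4934, 0.3563, 0.15] 81 rot [0.0485 0.0067 0.0346] shift [0.3666 0.0428 0.0628]
```

Call:
drive_tool([
  [0,0,0,0.366,0.043,0.063,0],
  [0,0,0,0.366,0.043,0.063,0],
  [0,0,0,0.366,0.043,0.063,0],
  [0,0,0,0.366,0.043,0.063,0],
  [0,0,0,0.366,0.043,0.063,0],
  [0,0,0,0.366,0.043,0.063,0],
  [0,0,0,0.366,0.043,0.063,0],
  [0,0,0,0.366,0.043,0.063,0],
  [0,0,0,0.366,0.043,0.063,0],
  [0,0,0,0.366,0.043,0.063,0],
  [0,0,0,0.366,0.043,0.063,0],
])

```text
t: 2.4
tcp_pos: [0.4932, 0.3527, 0.1496]
orientation: [[0.156, 0.988, -0.001], [0.988, -0.156, -0.001], [-0.001, -0.0, -1.0]]
contact_force: [-0.3, -0.3, -0.2]
opening: 0.0852
```

```bash
python3 -c "
from h import *
go([.4934,.3563,.034],81)
p,d=optics.capture('scene');cv2.imwrite('pics/s1.png',cv2.resize(p[160:310,150:350],None,fx=3.7,fy=3.7))
"
```

```text
t 2.4 tcp [0.4932 0.3527 0.1496] F [-0.2567 -0.2974 -0.216 ] open 0.08518851219485468 -> [0.4934, 0.3563, 0.034] 81 rot [-0.0262  0.0418  0.0109] shift [ 0.0037 -0.0003  0.1156]
```

View pics/s1.png

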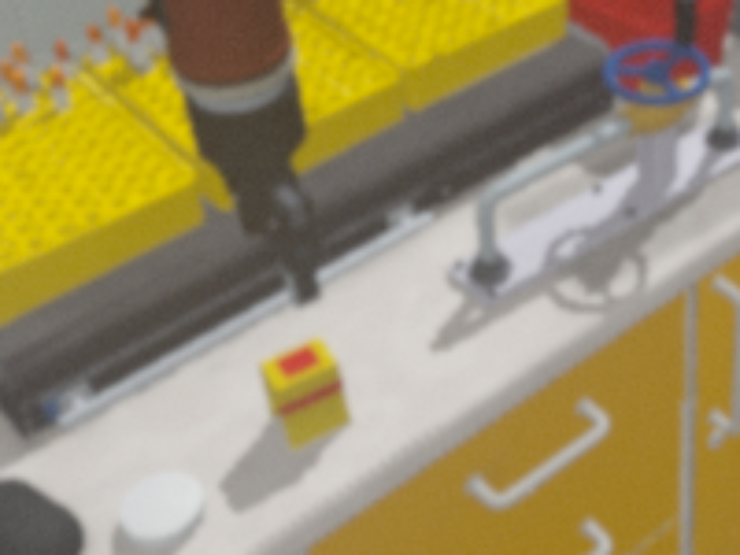

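The picture shows the fingers above and behind the tag at crop (298,355), and the way down is clear.

Call:
drive_tool([
  [0,0,0,0.0035,0,0.04,0],
  [0,0,0,0.0035,0,0.08,0],
  [0,0,0,0.0035,0,0.105,0],
  [0,0,0,0.0035,0,0.115,0],
  [0,0,0,0.0035,0,0.115,0],
  [0,0,0,0.0035,0,0.115,0.5],
  [0,0,0,0.0035,0,0.115,1],
  [0,0,0,0.0035,0,0.115,1],
  [0,0,0,0.0035,0,0.115,1],
  [0,0,0,0.0035,0,0.115,1],
  [0,0,0,0.0035,0,0.115,1],
  [0,0,0,0.0035,0,0.115,1],
], newtons=35)

```text
t: 3.65
tcp_pos: [0.495, 0.3577, 0.0364]
orientation: [[0.155, 0.988, 0.002], [0.988, -0.155, 0.001], [0.001, 0.002, -1.0]]
contact_force: [-1.3, -0.4, 6.3]
opening: 0.0356
```

Call:
drive_tool([
  [0,0,0,0,0,0,1],
  [0,0,0,0,0,0,1],
  [0,0,0,0,0,0,1],
  [0,0,0,0,0,0,1],
  [0,0,0,0,0,0,1],
  [0,0,0,0,0,0,1],
])

```text
t: 4.25
tcp_pos: [0.495, 0.3577, 0.0364]
orientation: [[0.155, 0.988, 0.002], [0.988, -0.155, 0.001], [0.001, 0.002, -1.0]]
contact_force: [-0.5, -0.6, 7.4]
opening: 0.0357
```

Call:
drive_tool([
  [0,0,0,0,0,-0.01,1],
  [0,0,0,0,0,-0.03,1],
  [0,0,0,0,0,-0.06,1],
  [0,0,0,0,0,-0.09,1],
  [0,0,0,0,0,-0.12,1],
  [0,0,0,0,0,-0.14,1],
  [0,0,0,0,0,-0.14,1],
])

```text
t: 4.95
tcp_pos: [0.4959, 0.3583, 0.1792]
orientation: [[0.156, 0.988, 0.006], [0.988, -0.156, 0.003], [0.004, 0.006, -1.0]]
contact_force: [-0.1, -0.2, -0.6]
opening: 0.0355
```

```bash
python3 -c "
from h import *
go([.5188,.065,.175],88.6)
"
```

```text
t 4.95 tcp [0.4959 0.3583 0.1792] F [-0.1131 -0.1601 -0.5936] open 0.035491270829252984 -> [0.5188, 0.065, 0.175] 88.6 rot [ 0.3321 -0.2272 -7.5481] shift [-0.2862  0.0682  0.0033]
```

Call:
drive_tool([
  [0,0,-1,-0.02,0.005,0,1],
  [0,0,-2,-0.05,0.012,0,1],
  [0,0,-3,-0.085,0.02,0,1],
  [0,0,-4,-0.12,0.029,0,1],
  [0,0,-5,-0.155,0.037,0,1],
  [0,0,-6,-0.19,0.045,0,1],
  [0,0,-7,-0.225,0.054,0,1],
  [0.3,-0.2,-7.5,-0.255,0.061,0,1],
  [0.3,-0.2,-7.5,-0.275,0.066,0,1],
  [0.3,-0.2,-7.5,-0.286,0.068,0,1],
  [0.3,-0.2,-7.5,-0.286,0.068,0,1],
  [0.3,-0.2,-7.5,-0.286,0.068,0,1],
])

```text
t: 6.15
tcp_pos: [0.5162, 0.0647, 0.1741]
orientation: [[0.025, 1.0, -0.007], [1.0, -0.026, -0.002], [-0.003, -0.007, -1.0]]
contact_force: [0.1, 0.4, -1.4]
opening: 0.035
```

```bash
python3 -c "
from h import *
go([.5188,.065,.0744],88.6)
for n in('scene','top'):
    p,d=optics.capture(n);cv2.imwrite(f'pics/{n}2.png',p);np.save(f'pics/{n}2.npy',d)
    if n=='scene': cv2.imwrite('pics/s2.png',cv2.resize(p[130:260,230:390],None,fx=4.5,fy=4.5))
    else: cv2.imwrite('pics/t2.png',cv2.resize(p[160:235,230:380],None,fx=5,fy=5))
"
```

```text
t 6.15 tcp [0.5162 0.0647 0.1741] F [ 0.1412  0.3916 -1.356 ] open 0.0350271793612973 -> [0.5188, 0.065, 0.0744] 88.6 rot [-0.3737  0.146  -0.0608] shift [0.0006 0.0032 0.0997]
```

View pics/s2.png

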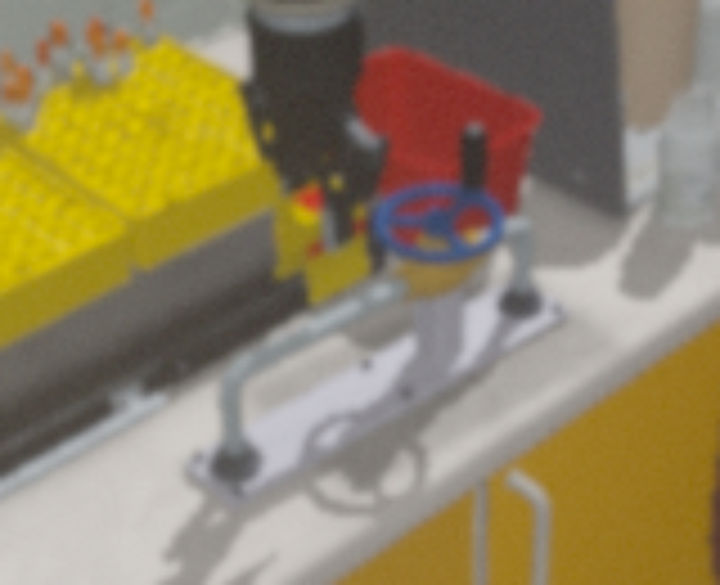

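View pics/t2.png

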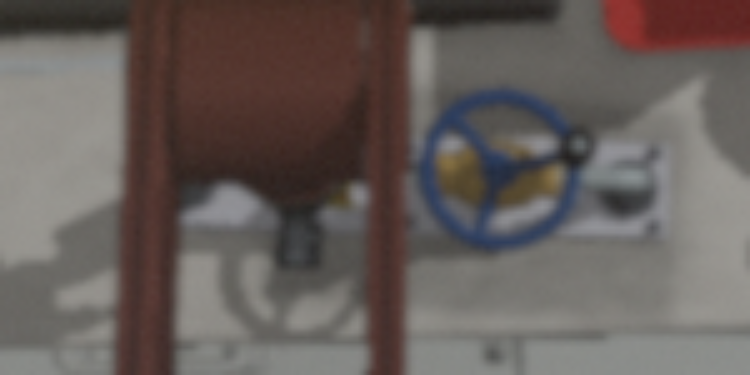

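The scene crop shows the tag held level near (320,245), above and behind the pipe line. Now I'll measure it in the hand.

```bash
python3 -c "
from h import *
p=cv2.imread('pics/scene2.png');d=np.load('pics/scene2.npy');P=cloud('scene',d=d)
h=cv2.cvtColor(p,cv2.COLOR_BGR2HSV)
m=(h[...,1]>120)&(h[...,2]>70)&((h[...,0]<35)|(h[...,0]>170))&(P[...,2]>.08)&(abs(P[...,1]-.065)<.05)&(abs(P[...,0]-.52)<.04)
m[:,318:]=0
Q=P[m];print(len(Q),Q.min(0),Q.max(0))
red=m&((h[...,0]<8)|(h[...,0]>172))&(P[...,2]>.165);print('redtop',P[red].mean(0),red.sum())
print(np.percentile(Q,[2,98],axis=0))
go([.5188,.065,.0744],88.6)
"
```

```text
371 [0.48   0.0379 0.137 ] [0.5593 0.1014 0.4507]
redtop [0.497  0.0695 0.3037] 36
[[0.4821 0.0404 0.14  ]
 [0.5443 0.0935 0.4041]]
t 6.25 tcp [0.5164 0.0651 0.1745] F [ 0.016  -0.2208 -1.6222] open 0.03549661850750338 -> [0.5188, 0.065, 0.0744] 88.6 rot [-0.3414  0.1568  0.0113] shift [0.0002 0.003  0.1   ]
```

Call:
drive_tool([
  [-0.3,0.15,0,0,0.003,0.0,1],
  [-0.3,0.15,0,0,0.003,0.01,1],
  [-0.3,0.15,0,0,0.003,0.025,1],
  [-0.3,0.15,0,0,0.003,0.04,1],
  [-0.3,0.15,0,0,0.003,0.05,1],
  [-0.3,0.15,0,0,0.003,0.06,1],
  [-0.3,0.15,0,0,0.003,0.06,1],
])

```text
t: 6.95
tcp_pos: [0.5179, 0.0638, 0.1125]
orientation: [[0.025, 1.0, -0.004], [1.0, -0.025, -0.0], [-0.001, -0.004, -1.0]]
contact_force: [0.6, -0.2, -2.0]
opening: 0.0354
```

```bash
python3 -c "
from h import *
go([.5188,.065,.0744],88.6)
p,d=optics.capture('scene');cv2.imwrite('pics/s3.png',cv2.resize(p[130:260,230:390],None,fx=4.5,fy=4.5))
"
```

```text
t 6.95 tcp [0.5179 0.0638 0.1125] F [ 0.5983 -0.1809 -2.015 ] open 0.03535504284161974 -> [0.5188, 0.065, 0.0744] 88.6 rot [-0.2246  0.0294 -0.0592] shift [0.0012 0.0011 0.0381]
```

View pics/s3.png

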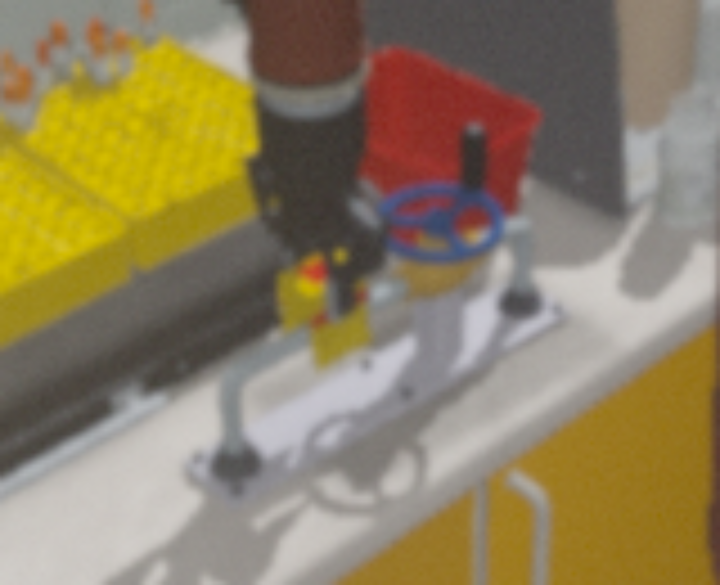

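The tag now straddles the pipe: the pipe enters the channel at crop (300,335) and there is no side force. I'll lower it until it seats.

Call:
drive_tool([
  [0,0,0,0.001,0.001,0.01,1],
  [0,0,0,0.001,0.001,0.02,1],
  [0,0,0,0.001,0.001,0.028,1],
  [0,0,0,0.001,0.001,0.034,1],
  [0,0,0,0.001,0.001,0.036,1],
  [0,0,0,0.001,0.001,0.036,1],
])

```text
t: 7.6
tcp_pos: [0.52, 0.0647, 0.0783]
orientation: [[0.025, 1.0, -0.001], [1.0, -0.025, -0.0], [-0.0, -0.001, -1.0]]
contact_force: [0.3, -0.4, -1.1]
opening: 0.0356
```

Call:
drive_tool([
  [0,0,0,0,-0.001,0.001,1],
  [0,0,0,0,-0.001,0.002,1],
  [0,0,0,0,-0.001,0.003,1],
  [0,0,0,0,-0.001,0.003,1],
])

```text
t: 8.0
tcp_pos: [0.5193, 0.0648, 0.0758]
orientation: [[0.025, 1.0, -0.0], [1.0, -0.025, -0.001], [-0.001, -0.0, -1.0]]
contact_force: [0.1, 0.0, -1.4]
opening: 0.035
```

Call:
drive_tool([
  [0,0,0,0,0,0.001,1],
  [0,0,0,0,0,0.001,0.8],
  [0,0,0,0,0,0.001,0.5],
  [0,0,0,0,0,0.001,0.3],
  [0,0,0,0,0,0.001,0],
  [0,0,0,0,0,0.001,0],
  [0,0,0,0,0,0.001,0],
  [0,0,0,0,0,0.001,0],
])

```text
t: 8.8
tcp_pos: [0.5193, 0.0648, 0.0748]
orientation: [[0.025, 1.0, -0.0], [1.0, -0.025, -0.0], [-0.0, -0.0, -1.0]]
contact_force: [0.4, 0.5, -0.5]
opening: 0.0854
```

Call:
drive_tool([
  [0,0,0,0,0,-0.01,0],
  [0,0,0,0,0,-0.03,0],
  [0,0,0,0,0,-0.06,0],
  [0,0,0,0,0,-0.1,0],
  [0,0,0,0,0,-0.14,0],
  [0,0,0,0,0,-0.16,0],
  [0,0,0,0,0,-0.16,0],
])

```text
t: 9.5
tcp_pos: [0.5218, 0.0649, 0.2399]
orientation: [[0.025, 1.0, 0.008], [1.0, -0.025, -0.001], [-0.001, 0.008, -1.0]]
contact_force: [-0.5, -0.8, -0.6]
opening: 0.0853
```

```bash
python3 -c "
from h import *
go([.50,-.095,.235],88.6)
p,d=optics.capture('scene');cv2.imwrite('pics/s4.png',cv2.resize(p[130:260,230:390],None,fx=4.5,fy=4.5))
P=cloud('scene',d=d)
h=cv2.cvtColor(p,cv2.COLOR_BGR2HSV)
m=(h[...,1]>120)&(h[...,2]>70)&((h[...,0]<35)|(h[...,0]>170))&(P[...,2]>.02)&(P[...,2]<.15)&(abs(P[...,1]-.065)<.05)&(abs(P[...,0]-.51)<.05)
Q=P[m];print(len(Q),np.percentile(Q,[2,98],axis=0))
"
```

```text
t 9.5 tcp [0.5218 0.0649 0.2399] F [-0.5335 -0.7514 -0.6019] open 0.08531104553661727 -> [0.5, -0.095, 0.235] 88.6 rot [ 0.4741  0.0289 -0.0468] shift [-0.1603 -0.0178  0.0048]
291 [[0.4988 0.0412 0.0451]
 [0.5365 0.0885 0.1054]]
```

View pics/s4.png

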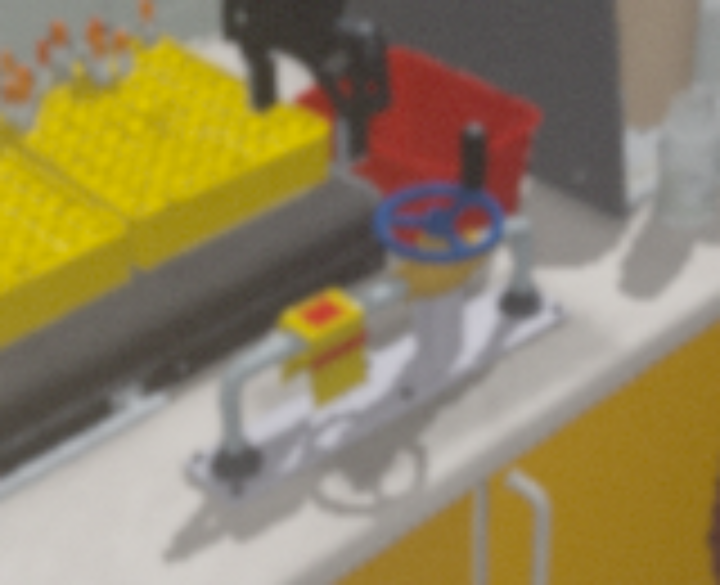

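The tag hangs astride the pipe: top at z≈0.105, y 0.041–0.089, seen at crop (325,345). Next I'll locate the handle precisely.

Run:
```python
from h import *
for du in(0,-.4):
    h=ray("top",345.4+du,189.4+du,.189);w=ray("top",329.8+du,193.6+du,.132)
    print(h,w,np.hypot(*(h-w)[:2]),np.degrees(np.arctan2(*(h-w)[[1,0]])))
p=cv2.imread('pics/top2.png');d=np.load('pics/top2.npy');P=cloud('top',d=d)
k=(P[...,2]>.165)&(P[...,2]<.21);k[:,:335]=0;k[:,356:]=0;k[:180]=0;k[200:]=0
ys,xs=np.nonzero(k);print(len(ys),xs.mean(),ys.mean(),xs.min(),xs.max(),ys.min(),ys.max(),np.median(P[k],0))
# scene handle
p=cv2.imread('pics/scene2.png');d=np.load('pics/scene2.npy');P=cloud('scene',d=d)
k=(P[...,2]>.15)&(P[...,2]<.20)&(abs(P[...,0]-.52)<.03)&(abs(P[...,1]+.095)<.03)
print(k.sum(),P[k].mean(0),P[k].min(0),P[k].max(0))
print(proj("scene",[.52,-.095,.164]),np.argwhere(k).mean(0)[::-1])
```

```text
[ 0.5198 -0.095   0.189 ] [ 0.5138 -0.0519  0.132 ] 0.043482029686682154 -82.1084451232442
[ 0.521  -0.0938  0.189 ] [ 0.5151 -0.0507  0.132 ] 0.04352478704506083 -82.18125129815152
47 345.51063829787233 189.08510638297872 342 349 186 193 [ 0.5211 -0.0964  0.1871]
69 [ 0.5179 -0.0896  0.172 ] [ 0.5101 -0.1018  0.1512] [ 0.5313 -0.0823  0.1897]
[335.1953 164.9324] [334.5362 163.7391]
```

Run:
```python
from h import *
d=np.load('pics/top2.npy');P=cloud('top',d=d)
k=(abs(P[...,0]-.515)<.03)&(abs(P[...,1]+.05)<.03);print(np.percentile(P[k][:,2],[50,90,98,100]))
go([.5205,-.095,.235],0)
```

```text
[0.1078 0.1371 0.1425 0.1453]
t 9.55 tcp [0.5205 0.0649 0.2371] F [-0.6298  0.2221 -0.141 ] open 0.08571942464859048 -> [0.5205, -0.095, 0.235] 0 rot [ 0.2175 -0.1649 88.5507] shift [-0.1598  0.004   0.0022]
```

Call:
drive_tool([
  [0,0,8,-0.02,0,0,0],
  [0,0,16,-0.04,0,0,0],
  [0,0,24,-0.06,0.001,0,0],
  [0,0,32,-0.08,0.002,0,0],
  [0,0,40,-0.1,0.002,0,0],
  [0,0,48,-0.12,0.003,0,0],
  [0,0,56,-0.14,0.003,0,0],
  [0,0,64,-0.15,0.004,0,0],
  [0,0,72,-0.16,0.004,0,0],
  [0,0,80,-0.16,0.004,0,0],
  [0,0,88.5,-0.16,0.004,0,0],
  [0,0,88.5,-0.16,0.004,0,0],
])

```text
t: 10.75
tcp_pos: [0.5182, -0.095, 0.2329]
orientation: [[1.0, -0.001, -0.003], [-0.001, -1.0, 0.001], [-0.003, -0.001, -1.0]]
contact_force: [0.1, 0.5, -0.5]
opening: 0.0852
```

```bash
python3 -c "
from h import *
p,d=optics.capture('scene');cv2.imwrite('pics/s5.png',cv2.resize(p[110:240,250:410],None,fx=4.5,fy=4.5))
go([.5205,-.095,.15],0)
"
```

```text
t 10.8 tcp [ 0.5184 -0.0949  0.2331] F [ 0.1199 -0.6111  0.1906] open 0.0853580450208911 -> [0.5205, -0.095, 0.15] 0 rot [-0.0256  0.1673  0.2205] shift [0.0023 0.0001 0.0831]
```

View pics/s5.png

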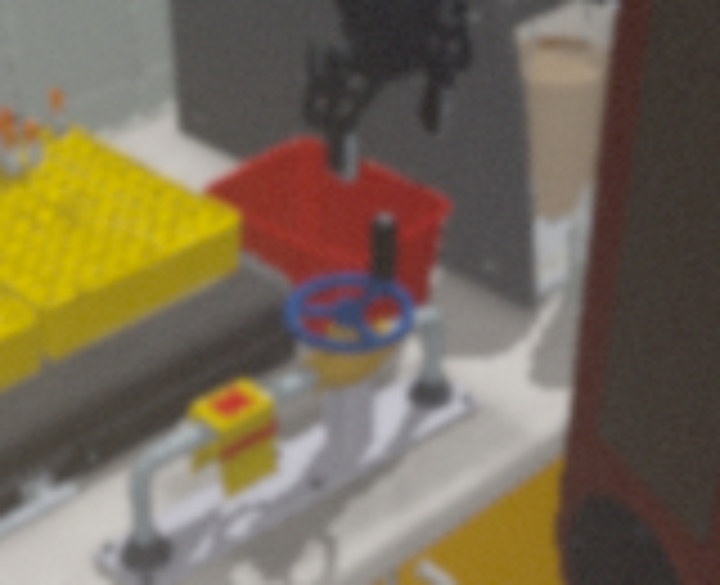

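The handle top is at crop (385,220), with the fingers open above it at (345,160) and (430,120). I'll descend and close.

Call:
drive_tool([
  [0,0,0,0.002,0,0.02,0],
  [0,0,0,0.002,0,0.045,0],
  [0,0,0,0.002,0,0.065,0],
  [0,0,0,0.002,0,0.078,0],
  [0,0,0,0.002,0,0.083,0],
  [0,0,0,0.002,0,0.083,0],
  [0,0,0,0.002,0,0.083,0.5],
  [0,0,0,0.002,0,0.083,1],
  [0,0,0,0.002,0,0.083,1],
  [0,0,0,0.002,0,0.083,1],
  [0,0,0,0.002,0,0.083,1],
  [0,0,0,0.002,0,0.083,1],
], newtons=50)

```text
t: 12.0
tcp_pos: [0.5216, -0.0953, 0.1525]
orientation: [[1.0, 0.001, 0.001], [0.001, -1.0, -0.001], [0.001, 0.001, -1.0]]
contact_force: [-0.3, 0.3, 3.3]
opening: 0.0205
```

Call:
drive_tool([
  [0,0,0,0,0,0,1],
  [0,0,0,0,0,0,1],
  [0,0,0,0,0,0,1],
  [0,0,0,0,0,0,1],
  [0,0,0,0,0,0,1],
])

```text
t: 12.5
tcp_pos: [0.5216, -0.0953, 0.1524]
orientation: [[1.0, 0.001, 0.001], [0.001, -1.0, -0.001], [0.001, 0.001, -1.0]]
contact_force: [-1.4, 0.6, 5.8]
opening: 0.0204
```

```bash
cat >> h.py <<'E'
def arc(C,r,p0,p1,n,start=None):
    # tool-frame rows assuming tool x=+x, tool y=-y
    f=lambda p:np.array([C[0]-r*np.cos(np.radians(p)),C[1]-r*np.sin(np.radians(p))])
    s=f(p0) if start is None else np.array(start)
    for p in np.linspace(p0,p1,n+1)[1:]:
        q=f(p)-s;print(round(p),"[0,0,0,%.4f,%.4f,0,1]"%(q[0],-q[1]))
E
python3 -c "
from h import *
arc([.515,-.0505],.045,98,20,8)"
```

```text
88 [0,0,0,-0.0076,0.0004,0,1]
78 [0,0,0,-0.0152,-0.0005,0,1]
69 [0,0,0,-0.0226,-0.0026,0,1]
59 [0,0,0,-0.0294,-0.0060,0,1]
49 [0,0,0,-0.0356,-0.0105,0,1]
40 [0,0,0,-0.0410,-0.0159,0,1]
30 [0,0,0,-0.0453,-0.0222,0,1]
20 [0,0,0,-0.0485,-0.0292,0,1]
```

Call:
drive_tool([
  [0,0,0,-0.0076,0.0004,0,1],
  [0,0,0,-0.0152,-0.0005,0,1],
  [0,0,0,-0.0226,-0.0026,0,1],
  [0,0,0,-0.0294,-0.006,0,1],
  [0,0,0,-0.0294,-0.006,0,1],
  [0,0,0,-0.0294,-0.006,0,1],
], newtons=60)

```text
t: 13.1
tcp_pos: [0.4905, -0.0896, 0.1524]
orientation: [[1.0, 0.001, -0.002], [0.001, -1.0, -0.002], [-0.002, 0.002, -1.0]]
contact_force: [-3.3, -3.2, 9.0]
opening: 0.0205
```

Call:
drive_tool([
  [0,0,0,-0.0062,-0.0045,0,1],
  [0,0,0,-0.0116,-0.0099,0,1],
  [0,0,0,-0.0159,-0.0162,0,1],
  [0,0,0,-0.0191,-0.0232,0,1],
  [0,0,0,-0.0191,-0.0232,0,1],
  [0,0,0,-0.0191,-0.0232,0,1],
])

```text
t: 13.7
tcp_pos: [0.471, -0.0657, 0.1524]
orientation: [[1.0, 0.001, -0.003], [0.001, -1.0, -0.0], [-0.003, 0.0, -1.0]]
contact_force: [-6.1, 0.0, 11.7]
opening: 0.02
```

```bash
python3 -c "
from h import *
from scipy.optimize import least_squares as L
Q=np.array([[.5216,-.0953],[.4905,-.0896],[.471,-.0657]])
C=L(lambda c:np.hypot(*(Q-c).T)-.045,[.515,-.05]).x;print(C,np.hypot(*(Q-C).T))
print([np.degrees(np.arctan2(-(q-C)[1],-(q-C)[0])) for q in Q])
go([.471,-.0657,.15],0)
arc(C,.045,20,-15,7)
"
```

```text
[ 0.5136 -0.051 ] [0.045 0.045 0.045]
[np.float64(100.28963739367322), np.float64(59.1483759907425), np.float64(19.056001350845204)]
t 13.7 tcp [ 0.471  -0.0657  0.1524] F [-6.0588  0.0307 11.6561] open 0.020025307058531748 -> [0.471, -0.0657, 0.15] 0 rot [0.0199 0.1621 0.0652] shift [-0.     -0.      0.0024]
15 [0,0,0,-0.0012,-0.0037,0,1]
10 [0,0,0,-0.0020,-0.0076,0,1]
5 [0,0,0,-0.0025,-0.0115,0,1]
0 [0,0,0,-0.0027,-0.0154,0,1]
-5 [0,0,0,-0.0025,-0.0193,0,1]
-10 [0,0,0,-0.0020,-0.0232,0,1]
-15 [0,0,0,-0.0012,-0.0270,0,1]
```

Call:
drive_tool([
  [0,0,0,-0.002,-0.0037,-0.001,1],
  [0,0,0,-0.003,-0.0076,-0.002,1],
  [0,0,0,-0.0037,-0.0115,-0.003,1],
  [0,0,0,-0.0037,-0.0115,-0.003,1],
  [0,0,0,-0.0037,-0.0115,-0.003,1],
])

```text
t: 14.2
tcp_pos: [0.4685, -0.0531, 0.1527]
orientation: [[1.0, 0.001, -0.001], [0.001, -1.0, 0.002], [-0.001, -0.002, -1.0]]
contact_force: [9.6, 1.7, -10.9]
opening: 0.0205
```

Call:
drive_tool([
  [0,0,0,-0.0002,-0.002,0,1],
  [0,0,0,-0.0002,-0.004,0,1],
  [0,0,0,-0.0002,-0.004,0,1],
  [0,0,0,-0.0002,-0.004,0,1],
])

```text
t: 14.6
tcp_pos: [0.4684, -0.0497, 0.1527]
orientation: [[1.0, 0.001, -0.0], [0.001, -1.0, 0.001], [-0.0, -0.001, -1.0]]
contact_force: [9.5, -0.4, -12.2]
opening: 0.0203
```

Call:
drive_tool([
  [0,0,0,0,-0.002,0,1],
  [0,0,0,0,-0.004,0,1],
  [0,0,0,0,-0.004,0,1],
  [0,0,0,0,-0.004,0,1],
])

```text
t: 15.0
tcp_pos: [0.4685, -0.0489, 0.1527]
orientation: [[1.0, 0.0, -0.0], [0.0, -1.0, -0.005], [-0.0, 0.005, -1.0]]
contact_force: [9.8, -14.1, -15.4]
opening: 0.0202
```

Call:
drive_tool([
  [0,0,0,0.001,-0.001,0.0015,1],
  [0,0,0,0.001,-0.002,0.0015,1],
  [0,0,0,0.001,-0.002,0.0015,1],
  [0,0,0,0.001,-0.002,0.0015,1],
])

```text
t: 15.4
tcp_pos: [0.4686, -0.0488, 0.1526]
orientation: [[1.0, 0.0, -0.003], [0.0, -1.0, -0.009], [-0.003, 0.009, -1.0]]
contact_force: [-0.3, -20.5, -2.5]
opening: 0.0204
```

Call:
drive_tool([
  [0,0,0,0,0.003,0,1],
  [0,0,0,0,0.005,0,1],
  [0,0,0,0,0.005,0,1],
  [0,0,0,0,0.005,0,1],
])

```text
t: 15.8
tcp_pos: [0.4686, -0.0492, 0.1526]
orientation: [[1.0, 0.001, -0.003], [0.001, -1.0, -0.0], [-0.003, 0.0, -1.0]]
contact_force: [-3.2, -0.9, -0.2]
opening: 0.0201
```

```bash
python3 -c "
from h import *
arc([.5136,-.05],.045,-1,179,12);print();arc([.5136,-.05],.045,179,359,12)"
```

```text
14 [0,0,0,0.0013,0.0117,0,1]
29 [0,0,0,0.0056,0.0226,0,1]
44 [0,0,0,0.0126,0.0320,0,1]
59 [0,0,0,0.0218,0.0394,0,1]
74 [0,0,0,0.0326,0.0440,0,1]
89 [0,0,0,0.0442,0.0458,0,1]
104 [0,0,0,0.0559,0.0444,0,1]
119 [0,0,0,0.0668,0.0401,0,1]
134 [0,0,0,0.0763,0.0332,0,1]
149 [0,0,0,0.0836,0.0240,0,1]
164 [0,0,0,0.0882,0.0132,0,1]
179 [0,0,0,0.0900,0.0016,0,1]

194 [0,0,0,-0.0013,-0.0117,0,1]
209 [0,0,0,-0.0056,-0.0226,0,1]
224 [0,0,0,-0.0126,-0.0320,0,1]
239 [0,0,0,-0.0218,-0.0394,0,1]
254 [0,0,0,-0.0326,-0.0440,0,1]
269 [0,0,0,-0.0442,-0.0458,0,1]
284 [0,0,0,-0.0559,-0.0444,0,1]
299 [0,0,0,-0.0668,-0.0401,0,1]
314 [0,0,0,-0.0763,-0.0332,0,1]
329 [0,0,0,-0.0836,-0.0240,0,1]
344 [0,0,0,-0.0882,-0.0132,0,1]
359 [0,0,0,-0.0900,-0.0016,0,1]
```

Call:
drive_tool([
  [0,0,0,0.0013,0.0117,0,1],
  [0,0,0,0.0056,0.0226,0,1],
  [0,0,0,0.0126,0.032,0,1],
  [0,0,0,0.0218,0.0394,0,1],
  [0,0,0,0.0326,0.044,0,1],
  [0,0,0,0.0442,0.0458,0,1],
  [0,0,0,0.0442,0.0458,0,1],
  [0,0,0,0.0442,0.0458,0,1],
])

```text
t: 16.6
tcp_pos: [0.5141, -0.0959, 0.1526]
orientation: [[1.0, 0.001, -0.0], [0.001, -1.0, -0.002], [-0.0, 0.002, -1.0]]
contact_force: [1.8, -6.2, -5.1]
opening: 0.0204
```

Call:
drive_tool([
  [0,0,0,0.0117,-0.0014,0,1],
  [0,0,0,0.0226,-0.0057,0,1],
  [0,0,0,0.0321,-0.0126,0,1],
  [0,0,0,0.0394,-0.0218,0,1],
  [0,0,0,0.044,-0.0326,0,1],
  [0,0,0,0.0458,-0.0442,0,1],
  [0,0,0,0.0458,-0.0442,0,1],
  [0,0,0,0.0458,-0.0442,0,1],
])

```text
t: 17.4
tcp_pos: [0.5585, -0.0485, 0.1526]
orientation: [[1.0, 0.003, -0.004], [0.003, -1.0, 0.002], [-0.004, -0.002, -1.0]]
contact_force: [-5.8, 1.8, -2.5]
opening: 0.0204
```

Call:
drive_tool([
  [0,0,0,-0.0013,-0.0117,0,1],
  [0,0,0,-0.0056,-0.0226,0,1],
  [0,0,0,-0.0126,-0.032,0,1],
  [0,0,0,-0.0218,-0.0394,0,1],
  [0,0,0,-0.0326,-0.044,0,1],
  [0,0,0,-0.0442,-0.0458,0,1],
  [0,0,0,-0.0559,-0.0444,0,1],
  [0,0,0,-0.0668,-0.0401,0,1],
  [0,0,0,-0.0763,-0.0332,0,1],
  [0,0,0,-0.0836,-0.024,0,1],
  [0,0,0,-0.0882,-0.0132,0,1],
  [0,0,0,-0.09,-0.0016,0,1],
])

```text
t: 18.6
tcp_pos: [0.4686, -0.0488, 0.1527]
orientation: [[1.0, 0.002, -0.003], [0.002, -1.0, 0.001], [-0.003, -0.001, -1.0]]
contact_force: [1.1, 4.2, -10.2]
opening: 0.0205
```

Call:
drive_tool([
  [0,0,0,0,0,0,1],
  [0,0,0,0,0,0,1],
])

```text
t: 18.8
tcp_pos: [0.4686, -0.0502, 0.1527]
orientation: [[1.0, -0.0, -0.004], [-0.0, -1.0, -0.001], [-0.004, 0.001, -1.0]]
contact_force: [-5.8, -1.8, -7.2]
opening: 0.0201
```

Call:
drive_tool([
  [0,0,0,0.0013,0.0117,0,1],
  [0,0,0,0.0056,0.0226,0,1],
  [0,0,0,0.0126,0.032,0,1],
  [0,0,0,0.0218,0.0394,0,1],
  [0,0,0,0.0326,0.044,0,1],
  [0,0,0,0.0442,0.0458,0,1],
  [0,0,0,0.0559,0.0444,0,1],
  [0,0,0,0.0668,0.0401,0,1],
  [0,0,0,0.0763,0.0332,0,1],
  [0,0,0,0.0836,0.024,0,1],
  [0,0,0,0.0882,0.0132,0,1],
  [0,0,0,0.09,0.0016,0,1],
])

```text
t: 20.0
tcp_pos: [0.5587, -0.0499, 0.1526]
orientation: [[1.0, 0.002, -0.005], [0.002, -1.0, -0.001], [-0.005, 0.001, -1.0]]
contact_force: [-12.7, -3.0, -5.1]
opening: 0.0205
```

Call:
drive_tool([
  [0,0,0,-0.0013,-0.0117,0,1],
  [0,0,0,-0.0056,-0.0226,0,1],
  [0,0,0,-0.0126,-0.032,0,1],
  [0,0,0,-0.0218,-0.0394,0,1],
  [0,0,0,-0.0326,-0.044,0,1],
  [0,0,0,-0.0442,-0.0458,0,1],
  [0,0,0,-0.0559,-0.0444,0,1],
  [0,0,0,-0.0668,-0.0401,0,1],
  [0,0,0,-0.0763,-0.0332,0,1],
  [0,0,0,-0.0836,-0.024,0,1],
  [0,0,0,-0.0882,-0.0132,0,1],
])

```text
t: 21.1
tcp_pos: [0.4707, -0.0372, 0.1528]
orientation: [[1.0, 0.002, -0.001], [0.002, -1.0, 0.001], [-0.001, -0.001, -1.0]]
contact_force: [2.9, 2.5, -19.0]
opening: 0.0203
```

Call:
drive_tool([
  [0,0,0,-0.0018,0.008,0,1],
  [0,0,0,-0.0018,0.0105,0,1],
  [0,0,0,-0.0018,0.0105,0,1],
])

```text
t: 21.4
tcp_pos: [0.4687, -0.0493, 0.1528]
orientation: [[1.0, -0.0, -0.003], [-0.0, -1.0, -0.001], [-0.003, 0.001, -1.0]]
contact_force: [-6.0, -0.9, -15.6]
opening: 0.0205
```

Call:
drive_tool([
  [0,0,0,0,0,0.001,1],
  [0,0,0,0,0,0.002,1],
  [0,0,0,0,0,0.002,1],
  [0,0,0,0,0,0.002,1],
])

```text
t: 21.8
tcp_pos: [0.4687, -0.0492, 0.1526]
orientation: [[1.0, 0.001, -0.004], [0.001, -1.0, -0.002], [-0.004, 0.002, -1.0]]
contact_force: [-12.4, -1.0, -2.0]
opening: 0.0203
```

```bash
python3 -c "
from h import *
go([.4686,-.0491,.1526],0);print(env.get_obs()['orientation'])
p,d=optics.capture('scene');cv2.imwrite('pics/s6.png',cv2.resize(p[110:300,180:410],None,fx=3.2,fy=3.2))
p,d=optics.capture('top');cv2.imwrite('pics/t6.png',cv2.resize(p[150:240,150:470],None,fx=2.5,fy=2.5))
"
```

```text
t 21.8 tcp [ 0.4687 -0.0492  0.1526] F [-12.3895  -0.995   -1.9992] open 0.020324137591045593 -> [0.4686, -0.0491, 0.1526] 0 rot [0.1129 0.2052 0.0573] shift [-0.0001 -0.0001  0.    ]
[[ 1.      0.001  -0.0036]
 [ 0.001  -1.     -0.002 ]
 [-0.0036  0.002  -1.    ]]
```

View pics/s6.png

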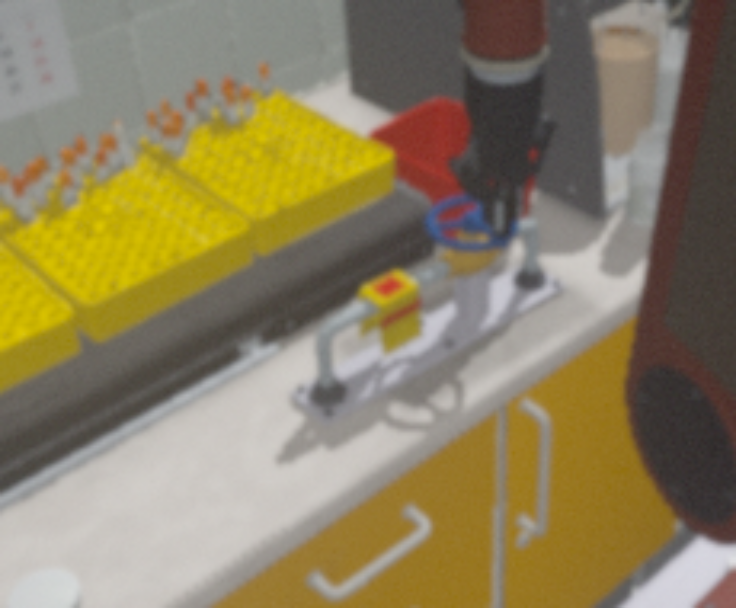

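View pics/t6.png

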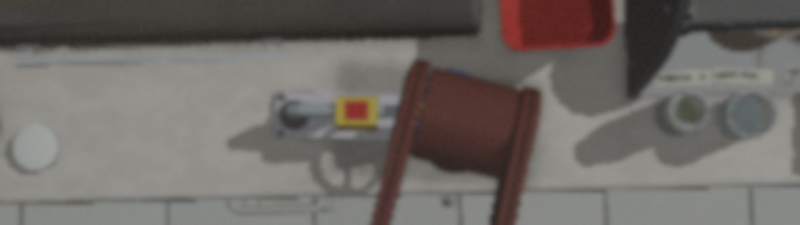

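The tag still hangs on the pipe (scene crop (390,310)). The gripper is on the handle at (505,215), and the dish, bottle and beaker are where they were. I'll ease the small radial load and then hand in.

Call:
drive_tool([
  [0,0,0,-0.001,0,0,1],
  [0,0,0,-0.0015,0,0,1],
  [0,0,0,-0.0015,0,0,1],
  [0,0,0,-0.0015,0,0,1],
  [0,0,0,-0.0015,0,0,1],
])

```text
t: 22.4
tcp_pos: [0.4687, -0.0492, 0.1527]
orientation: [[1.0, 0.001, 0.0], [0.001, -1.0, -0.002], [0.0, 0.002, -1.0]]
contact_force: [-5.5, -1.1, -6.0]
opening: 0.0204
```

```bash
python3 -c "
from h import *
env.job_done();o=env.get_obs();print(o['t'],o['tcp_pos'],o['contact_force'],o['opening'])"
```

```text
the job is handed in; nothing more can be done
the job is handed in; nothing more can be done
```

The tag is on the pipe and the valve is backed off two turns from its stop. I handed the job in at about 22.4 s with the gripper still holding the crank handle.

- **Tag:** it hangs astride the pipe near the middle of the bare stretch, released, with its top at z ≈ 0.105 m and y from about 0.041 to 0.089 m. It was still there in the last pictures.
- **Shutting the valve:** I turned the wheel clockwise about 100° to its stop. There the handle did not move under about 20 N, and the unloaded fingertip position was (0.4686, -0.0492) m.
- **Backing off:** I then carried the handle anticlockwise through exactly two full circles. It ended at (0.4687, -0.0492) m, within about 0.1 mm of the stop reading. One millimetre at the handle is about 1.3° of wheel angle. The two turns are known only from that path and the unbroken grip (opening steady at about 20.4 mm); I took no separate camera reading of the wheel angle at the end.
- **Forces:** a small load remained at the end, about 5.5 N radially and 6 N vertically, and about 1 N along the turning direction. The largest reported between moves was about 25 N, against the 120 N wrist limit.
- **Bystanders:** the dish, bottle and beaker look unmoved in the last top and scene views; I checked this by eye only.

The state read I tried after handing in was refused, so these checks are from just before it. No check failed or disagreed. The gripper read 20.4 mm on the 22 mm handle, which I put down to the pads giving a little.

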